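# Lock the dryer's lint filter into its cleaning cradle

### The arm

A 7-joint arm with a two-finger parallel gripper is mounted at the origin on the work surface. World frame = base frame: x ahead of the robot, y to its left, z up, the work surface at z = 0. Lengths are in m, angles in degrees, forces in N, time in s.
With the tool pointing down it reaches from about 0.425 to 0.875 m from the base axis. Payload 4.7 kg.
Tool frame: the origin (TCP) lies between the finger pads; the fingertips stand env.finger_overhang ahead of it and the grasp point (between the pads) lies 5 mm behind it (env.finger_overhang is the distance from the TCP to the fingertips, in m); z points along the fingers, y is the line along which they close (so a half turn about z gives the same grasp; the last joint's range is limited). The gripper opens to 87 mm and grips with 3 to 60 N. Pads are 19 mm wide; open, the fingers measure 117 mm over their backs; the gripper's body (75 mm by 190 mm) begins 51 mm behind the grasp point.
Start: joints at [63.891, 18.392, -4.016, 83.108, 1.295, 78.541, -3.26], TCP at [0.294, -0.58, 0.201] pointing down, gripper open.
Joint ranges: [-163.93, 163.93], [-17.29, 119.83], [-79.2, 71.16], [3.27, 140.29], [-89.18, 269.18], [5.43, 117.66], [-154.24, 154.24]. Speed limits (degrees/s): [147.25, 147.25, 180, 180, 180, 180, 180].

### API

Orientations are given as [roll, pitch, yaw] about the fixed x, y, z axes, in that order (R = Rz(yaw) Ry(pitch) Rx(roll)).
In Python, from cell import telemetry, eyes, env, models gives the robot as it stands. The module is installed in compiled form; this text tells all that it offers.
- The arm moves only by the tool drive_tool, never from a script. Its arguments are lists of equal length, an entry for each row: "angular": the turn, a rotation vector about the tool's x, y, z in rad, a list of three; "delta_pos": the shift along the tool's x, y, z in cm, a list of three; "gripper": the finger opening in cm, from 0 to 8.7. A call has 1 to 20 rows; each row shifts and turns the commanded pose from where the row before left it, along the tool's axes as they then stand; what a row does not reach is not made up. A row lasts 1/10 s, in which the tool goes at most 50 mm and 8.59 degrees, less where a joint would pass 70% of its speed; a pose out of reach is approached as far as the arm can. A call with a gripper value outside its range is refused whole. The fingers move at their own pace and stop on an object; "squeeze" is the grip in N (left out, the last holds). Time passes only in rows, so rows that do not move let the fingers close. It gives the time, the measured TCP pose, the force, the opening and the grip force at its end, in the units of the state.
- telemetry.get_obs(): the state, without advancing time (a new reading comes with each control period).
- eyes.read_camera(name): name is "side" or "top"; returns a dict with "pixels" (480x640x3 uint8, red, green, blue), "mtx" (3x3 intrinsics, pixels), "origin" and "orientation" of the camera in the world. Camera axes: x right, y down, z forward; pixel columns grow to the right and rows downward; lengths in m; the calibration is good to about 2 mm. A picture is of the moment at which its call begins. There is no depth.
- env.sign_off(): hands the job in; it is judged then, once.
Trained networks look in a picture, given as the dict that the camera call returned (one of the last four; its "shot" number tells which), for a name from the list of things; names that differ only in an ending like _2 or _b are one class to them, and where a whole thing is asked for, a point or a joint stands for the part that bears it (a point fixed in the world has none). Each returns a list of dicts, best first, with "p" (0 to 1); they miss things now and then, are a little off and sometimes report something else, mostly with a low value. They report only what shows in the picture. A call takes as long as a camera call. They do not tell look-alikes from the thing itself.
- models.search_frame(picture, target): "centre" ([column, row] in pixels, amid what is visible of it).
- models.cut_out(picture, target): "pixels" (480x640 bool, what is visible of it) and "centre" ([column, row] in pixels, amid what is visible of it).
The state is a dict: "time_s": time; "qpos": joint angles; "joint_velocities": joint speeds; "effort": joint torques, N m; "tool_pos": TCP position; "tool_rot": TCP orientation; "force": force on the tool from outside, world axes, zero at the start; "wrist_torque": the same for the moment, N m; "grip_width": finger opening in m; "grasp_force": force on a finger pad.
Only numpy, scipy, OpenCV 4.12 (cv2) and the standard library are available. Lean on these libraries where they do the work, as an engineer would, in place of code of your own. Each camera call takes 0.05 s, during which the arm holds its last target. There are 200 camera calls.

### The job

Push the dryer's lint filter along its cradle with your fingertips until it sits fully home against the blue stop, then flip the red lever over past its centre so that it snaps down onto the filter and locks it. The filter is only to be pushed, never lifted or tipped, and the other things on the counter must stay where they are.

Things in the scene. Friction and masses are not known exactly. Their poses are not given: they have to be found in the camera images.
- cradle: the aluminium cradle, fixed to the counter: plate 225 x 230 mm, 10 mm thick (x -135 to +90 mm, y -115 to +115 mm). Origin on the counter, midway between the guides; z up. The filter lies on the plate between two grey guides (inner faces y = -77 and +77 mm, tops z = 22 mm) and slides along +x. The -x side is open: push from there. The red lever stands outside the +y guide
- stop (a point): middle of the face of the blue stop (174 mm wide, top at z = 35 mm) that the filter's rear edge must meet: x = 50, y = 0, z = 22 mm in the cradle's frame. With the filter home its origin is at x = -5 mm in the cradle's frame; it starts 35 to 65 mm short of that
- filter: the lint filter: white frame, dark grey mesh, 110 mm (x) x 150 mm (y) x 24 mm thick, 0.2 to 0.35 kg, loose on the cradle plate, not fully in. Origin at the centre of its underside, axes nearly parallel to the cradle's; front edge x = -55, rear edge x = +55 mm. A blue finger tab (46 mm along y, 12 mm thick) stands on it at x = -46 mm, top 42 mm above the underside
- lever_hinge (a point): the axis of the lever, which runs along the cradle's x; this point is at x = 30, y = 105, z = 45 mm in the cradle's frame, between two dark steel cheeks 40 mm wide overall, top at z = 55 mm
- lever_tip (a point): centre of the red ball (28 mm diameter) at the end of the lever's handle, 90 mm from the hinge; moves with the lever (open: 43 mm outward and 79 mm above the hinge). The handle's upper half is red, 19 mm thick, the lower half steel, 12 mm
- lever (a joint): lever angle about the cradle's +x. 0: open, handle leaning 0.5 rad outward (cradle +y). 1.10: locked, handle leaning 0.6 rad inward over the filter, black rubber foot pressing on its frame. A spring snaps it to the nearer end (centre 0.55); about 2.5 N at the ball starts it, falling to nothing at centre. If the filter is well short of home the foot drops in beside the stop to 1.25 and bars it
- detergent: the white detergent bottle, 76 mm across, 210 mm tall, blue cap, loose bystander; origin at the centre of its underside
- softener: the green softener bottle, 72 mm across, 190 mm tall, white cap, loose bystander; origin at the centre of its underside
- dosing_cup: the small blue dosing cup, 60 mm across, 55 mm tall, loose bystander beside the cradle; origin at the centre of its underside
- brush: the brush with a wooden handle, lying behind the cradle's stop, loose bystander; origin on its underside, handle towards its -x
- soap_box: the yellow soap carton, 60 x 92 x 36 mm, loose bystander; origin at the centre of its underside
- mug: the white mug, 82 mm across, 92 mm tall, loose bystander; origin at the centre of its underside
- stain_jar: the stain-remover jar with an orange cap, 72 mm across, 85 mm tall, loose bystander; origin at the centre of its underside
Mind the look-alikes: they are no part of the job. Leave any orange, pink or yellow look-alike of the filter alone.

How it is judged (in metres and radians):
On the way, in this order (a step that is already met when the one before it is completed fails the run):
1. the filter is fully home against the stop (within 4 mm), the lever still open (x of filter in the frame of cradle above -0.009 m and z of filter in the frame of cradle below 0.013 m and angle between the x axis of filter and the x axis of cradle, either way round below 0.05 rad and value of joint lever below 0.4 rad), for 0.2 s.
2. the lever has snapped over and is locked (value of joint lever above 1.03 rad and x of filter in the frame of cradle above -0.009 m and z of filter in the frame of cradle below 0.013 m and angle between the x axis of filter and the x axis of cradle, either way round below 0.05 rad), for 0.2 s.
At the end, for the whole second after the job is handed in: The filter lies flat and straight in the cradle, home against the stop within 4 mm, at rest, and the lever is locked down on it (joint between 1.03 and 1.16 rad) (all of step 2 and value of joint lever below 1.16 rad and linear speed of filter below 0.01 m/s); the robot touches nothing.
It fails at once if the filter is lifted or tipped (more than 12 mm up, or 0.15 rad) (z of filter in the frame of cradle above 0.022 m or angle between filter's own z axis and vertical above 0.15 rad).
It fails at once if another thing on the counter is moved by more than 25 mm (distance of any of detergent, softener, dosing_cup, brush, soap_box, mug, stain_jar from where it was at the start of the episode above 0.025 m).
It also fails if it takes over 45 s, if anything falls off the work surface, if the arm or the gripper's body presses on something with over 40 N, if the wrist force passes 120 N, or if a joint passes its speed limit or range.

## Working session

There is one attempt and no reset: what is moved stays moved. The work goes in short steps, Python scripts to look and compute and a tool call to move; the robot and the scene stay as the last step left them, time stands still between calls to the robot, and variables do not carry over. Pictures are saved under pics/ and viewed, at most 12 in all, crops included, and the job is handed in when it is done.

Besides the shell and the picture viewer there is one more tool, called by a JSON object that holds its "op" and its "data", one argument or row to a line. drive_tool: Moves the arm, as the interface text tells. Its arguments: {"type":"object","properties":{"angular":{"type":"array","items":{"type":"array","items":{"type":"number"}}},"delta_pos":{"type":"array","items":{"type":"array","items":{"type":"number"}}},"gripper":{"type":"array","items":{"type":"number"}},"squeeze":{"type":"number"}},"required":["angular","delta_pos","gripper"]}

```bash
mkdir -p pics
cat > h.py <<'E'
import numpy as np, cv2
from cell import telemetry, eyes, env, models
from scipy.spatial.transform import Rotation as R
def rot(o):
    o=np.array(o)
    if o.shape==(3,3): return o
    if o.size==4: return None
    return R.from_euler('xyz',o,degrees=True).as_matrix()
def hit(p,uv,z):
    d=rot(p['orientation'])@np.linalg.inv(p['mtx'])@np.array([uv[0],uv[1],1.])
    o=np.array(p['origin']); return o+d*(z-o[2])/d[2]
def proj(p,X):
    c=np.array(p['mtx'])@(rot(p['orientation']).T@(np.array(X)-p['origin'])); return c[:2]/c[2]
def save(n,im): cv2.imwrite('pics/'+n,im[...,::-1])
E
python3 - <<'E'
from h import *
print(env.finger_overhang, telemetry.get_obs())
for c in ['top','side']:
    p=eyes.read_camera(c); save(c+'0.png',p['pixels']); print(c,p['mtx'],p['origin'],p['orientation'])
    for t in ['cradle','filter','lever','lever_tip','lever_hinge','stop','detergent','softener','dosing_cup','brush','soap_box','mug','stain_jar']:
        try: print(t,[(np.round(r['centre']).tolist(),round(r['p'],2)) for r in models.search_frame(p,t)][:4])
        except Exception as e: print(t,e)
E
```

```text
0.014 {'time_s': 0.0, 'qpos': array([63.89099917, 18.43939559, -4.01406342, 83.17476353,  1.29770006,
       78.53961115, -3.2607279 ]), 'joint_velocities': array([-0.01215943, -0.00405208,  0.00101296, -0.00316345,  0.08511997,
       -0.00406595, -0.09219831]), 'effort': array([-1.17295775e-03, -4.91291177e+01, -4.04220382e-01, -3.12532675e+01,
       -6.38803560e-02,  4.37011337e-02,  1.54661639e-04]), 'tool_pos': array([ 0.29391105, -0.57909983,  0.20035876]), 'tool_rot': array([-1.79891615e+02,  8.79102777e-03,  2.69171737e+01]), 'force': array([ 0.28879183, -0.17740976,  0.11200669]), 'wrist_torque': array([ 0.02476502, -0.00238742, -0.01422326]), 'grasp_force': 0.0, 'grip_width': 0.08696580097389991}
top [[527.92925985   0.         311.50370103]
 [  0.         527.92925985 240.06485004]
 [  0.           0.           1.        ]] [ 0.33478313 -0.02082911  1.24825184] [-169.07052342    1.78389621  -89.91293682]
cradle [([335.0, 226.0], 0.56)]
filter [([242.0, 156.0], 0.78), ([258.0, 352.0], 0.67), ([488.0, 334.0], 0.6), ([392.0, 351.0], 0.56)]
lever [([280.0, 225.0], 0.66)]
leve
[... 460 characters left out ...]
0.           1.        ]] [0.22728044 0.98949789 0.72686254] [-120.3023631     0.95746475 -161.98697803]
cradle [([303.0, 282.0], 0.87)]
filter [([417.0, 265.0], 0.85), ([399.0, 336.0], 0.8), ([328.0, 267.0], 0.75), ([306.0, 226.0], 0.73)]
lever [([303.0, 280.0], 0.74), ([291.0, 266.0], 0.51)]
lever_tip [([253.0, 269.0], 0.67), ([289.0, 269.0], 0.5)]
lever_hinge [([306.0, 278.0], 0.69)]
stop [([304.0, 282.0], 0.83)]
detergent [([363.0, 190.0], 0.89)]
softener [([186.0, 397.0], 0.61), ([291.0, 209.0], 0.17)]
dosing_cup [([306.0, 229.0], 0.96)]
brush [([254.0, 270.0], 0.92)]
soap_box [([320.0, 400.0], 0.8), ([306.0, 278.0], 0.57)]
mug [([296.0, 210.0], 0.85)]
stain_jar [([208.0, 349.0], 0.76)]
```

View pics/top0.png

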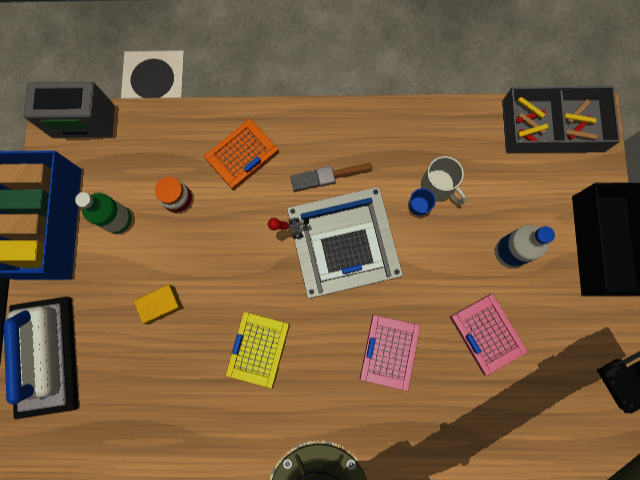

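View pics/side0.png

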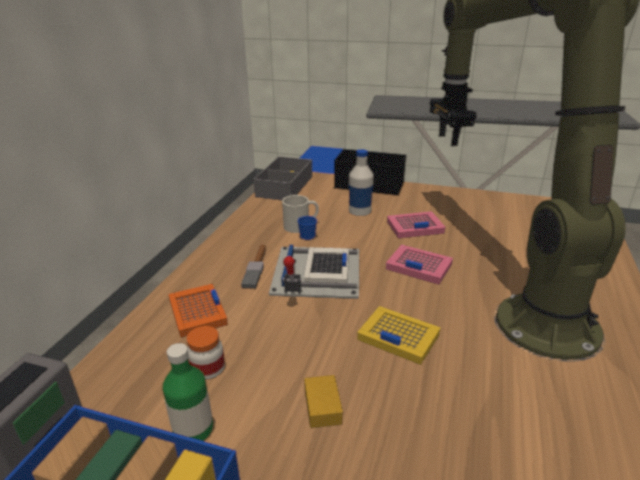

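The top view shows the white filter in the cradle at about (347,250), with its tab at (351,269), the blue stop at (337,208) and the red ball at (275,224).

Filter candidates are white (347,250), orange (242,156), yellow (258,352), and pink (392,351) and (488,334). I choose the white one in the cradle and will check it in a crop.

Run:
```python
from h import *
p=eyes.read_camera('top')
im=p['pixels'][175:310,255:435]; save('crop1.png',cv2.resize(im,None,fx=4.4,fy=4.4,interpolation=cv2.INTER_CUBIC))
q=eyes.read_camera('side')
save('crop2.png',cv2.resize(q['pixels'][235:310,260:370],None,fx=7,fy=7,interpolation=cv2.INTER_CUBIC))
for u in [(292,210),(376,190),(401,276),(308,297)]: print(hit(p,u,.01))
```

```text
[0.64824582 0.06542306 0.01      ]
[ 0.69689707 -0.13819224  0.01      ]
[ 0.48712685 -0.19213884  0.01      ]
[0.43819946 0.02610195 0.01      ]
```

View pics/crop1.png

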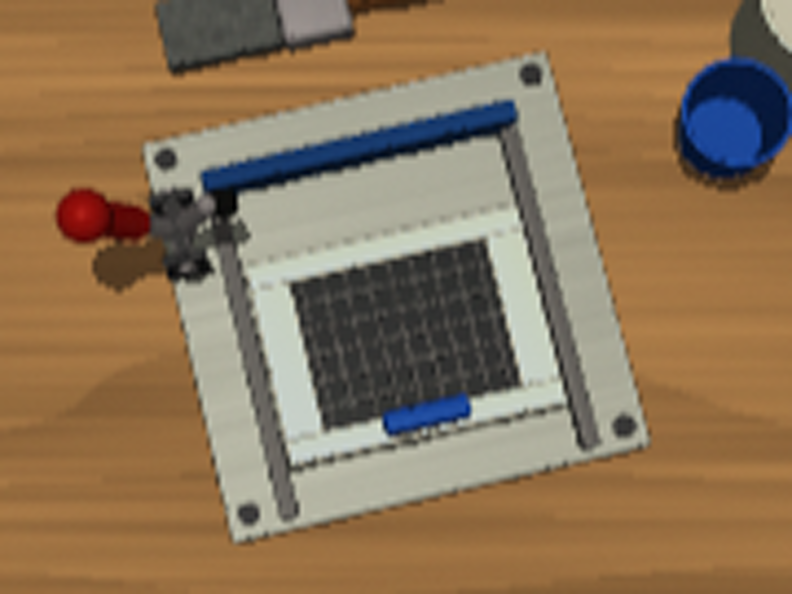

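View pics/crop2.png

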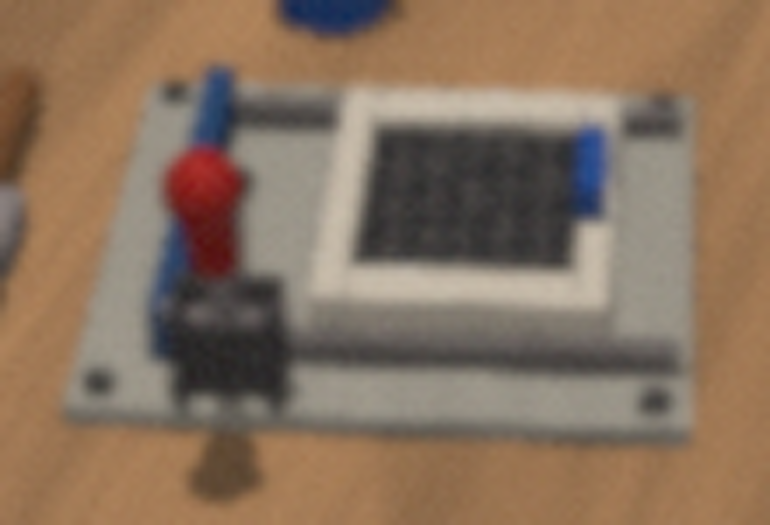

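The crop confirms the white filter with dark mesh and blue tab, at crop px (410,330). The lever is open, with its ball at (83,215) leaning outward. Next I fit the poses.

```bash
cat > fit.py <<'E'
from h import *
from scipy.optimize import least_squares
p=eyes.read_camera('top')
cr=lambda u:np.array([u[0]/4.4+255,u[1]/4.4+175])-.4
C=[(90,115),(90,-115),(-135,-115),(-135,115)]
U=[cr(u) for u in [(145,145),(547,52),(650,445),(233,542)]]
def W(q,X):
    c,s=np.cos(q[2]),np.sin(q[2]); x,y,z=np.array(X)/1000
    return np.array([q[0]+c*x-s*y,q[1]+s*x+c*y,z])
f=lambda q:np.concatenate([proj(p,W(q,(*c,10)))-u for c,u in zip(C,U)])
s=least_squares(f,[.56,-.06,-.25]); q=s.x; print('cradle',q[:2],np.degrees(q[2]),np.round(s.fun,1))
def inv(X):
    d=X[:2]-q[:2]; c,s_=np.cos(q[2]),np.sin(q[2]); return np.array([c*d[0]+s_*d[1],-s_*d[0]+c*d[1]])*1000
for n,u,z in [('rearL',(248,265),.034),('rearR',(515,205),.034),('tabrear?',(425,405),.052),('stopL',(205,185),.035),('stopR',(515,110),.035),('ball',(83,215),.124)]:
    print(n,np.round(inv(hit(p,cr(u),z)),1))
o=p['orientation']; print(o)
for n,u,z in [('det',(515,252),.1),('mug',(443,179),.05),('cup',(421,202),.03)]: print(n,hit(p,u,z),inv(hit(p,u,z)))
np.save('q.npy',q)
E
python3 fit.py
```

```text
cradle [ 0.59309162 -0.05427777] 12.908658334751955 [-0.7 -0.3  0.3 -0.3  0.6  0.2 -0.2  0.2]
rearL [ 5.3 73.6]
rearR [  4.7 -72.7]
tabrear? [-91.5   0.9]
stopL [53.2 86.4]
stopR [ 55.3 -85.3]
ball [ 30.3 149.1]
[-169.07052342    1.78389621  -89.91293682]
det [ 0.52807313 -0.42862949  0.1       ] [-147.00451549 -350.36594206]
mug [ 0.71078261 -0.29166347  0.05      ] [  61.68527765 -257.67822412]
cup [ 0.66075458 -0.24188907  0.03      ] [  24.04105672 -197.98561468]
```

{"op": "drive_tool", "data": {
  "angular": [
    [0, 0, 0.122],
    [0, 0, 0.122],
    [0, 0, 0],
    [0, 0, 0],
    [0, 0, 0],
    [0, 0, 0],
    [0, 0, 0],
    [0, 0, 0],
    [0, 0, 0],
    [0, 0, 0],
    [0, 0, 0],
    [0, 0, 0],
    [0, 0, 0],
    [0, 0, 0],
    [0, 0, 0],
    [0, 0, 0],
    [0, 0, 0],
    [0, 0, 0],
    [0, 0, 0]
  ],
  "delta_pos": [
    [0, 0, -2.5],
    [0, 0, -2.5],
    [1.8, -2.97, 0],
    [1.8, -2.97, 0],
    [1.8, -2.97, 0],
    [1.8, -2.97, 0],
    [1.8, -2.97, 0],
    [1.8, -2.97, 0],
    [1.8, -2.97, 0],
    [1.8, -2.97, 0],
    [1.8, -2.97, 0],
    [1.8, -2.97, 0],
    [1.8, -2.97, 0],
    [1.8, -2.97, 0],
    [1.8, -2.97, 0],
    [1.8, -2.97, 0],
    [1.8, -2.97, 0],
    [0, 0, 0],
    [0, 0, 0]
  ],
  "gripper": [8.7, 8.7, 8.7, 8.7, 8.7, 8.7, 8.7, 8.7, 8.7, 8.7, 8.7, 8.7, 8.7, 8.7, 8.7, 8.7, 8.7, 8.7, 8.7]
}}

```text
time_s: 3.45
tool_pos: [0.4577, -0.0844, 0.2516]
tool_rot: [179.9, 0.0, 13.1]
force: [0.1, -0.0, -0.2]
grip_width: 0.087
grasp_force: 0.0
```

{"op": "drive_tool", "data": {
  "angular": [
    [0, 0, 0],
    [0, 0, 0],
    [0, 0, 0],
    [0, 0, 0],
    [0, 0, 0],
    [0, 0, 0],
    [0, 0, 0],
    [0, 0, 0],
    [0, 0, 0],
    [0, 0, 0],
    [0, 0, 0]
  ],
  "delta_pos": [
    [0, 0, 2.6],
    [0, 0, 2.6],
    [0, 0, 2.6],
    [0, 0, 2.6],
    [0, 0, 2.6],
    [0, 0, 2.6],
    [0, 0, 2.6],
    [0, 0, 2.6],
    [0, 0, 0.5],
    [0, 0, 0.4],
    [0, 0, 0]
  ],
  "gripper": [8.7, 8.7, 8.7, 8.7, 8.7, 8.7, 8.7, 8.7, 8.7, 8.7, 8.7]
}}

```text
time_s: 4.55
tool_pos: [0.4581, -0.0857, 0.0351]
tool_rot: [180.0, -0.0, 12.9]
force: [-0.0, -0.3, 0.3]
grip_width: 0.0866
grasp_force: 0.0
```

Run:
```python
from h import *
s=telemetry.get_obs(); q=np.load('q.npy'); d=s['tool_pos'][:2]-q[:2]; c,n=np.cos(q[2]),np.sin(q[2])
print(c*d[0]+n*d[1],-n*d[0]+c*d[1],s['tool_pos'],s['force'])
p=eyes.read_camera('top'); q_=eyes.read_camera('side')
a=cv2.resize(p['pixels'][175:310,255:435],(533,400)); b=cv2.resize(q_['pixels'][225:315,260:380],(533,400))
save('v3.png',cv2.resize(np.hstack([a,b]),(800,300)))
```

```text
-0.13859886111966058 -0.00047785009547967466 [ 0.45810226 -0.08570617  0.03505545] [-0.04926351 -0.34722684  0.26455885]
```

View pics/v3.png

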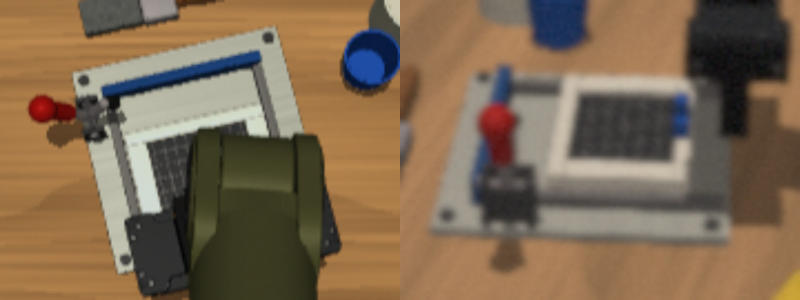

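The gripper straddles the front of the filter: top panel about (240,220), with the finger behind the front edge at (735,110) in the side panel. I start pushing.

{"op": "drive_tool", "data": {
  "angular": [
    [0, 0, 0],
    [0, 0, 0],
    [0, 0, 0],
    [0, 0, 0],
    [0, 0, 0],
    [0, 0, 0],
    [0, 0, 0],
    [0, 0, 0],
    [0, 0, 0],
    [0, 0, 0],
    [0, 0, 0],
    [0, 0, 0],
    [0, 0, 0]
  ],
  "delta_pos": [
    [0.7, 0, 0],
    [0.7, 0, 0],
    [0.4, 0, 0],
    [0.4, 0, 0],
    [0.5, 0, 0],
    [0.5, 0, 0],
    [0.5, 0, 0],
    [0.5, 0, 0],
    [0.5, 0, 0],
    [0.5, 0, 0],
    [0.5, 0, 0],
    [0.5, 0, 0],
    [0, 0, 0]
  ],
  "gripper": [8.7, 8.7, 8.7, 8.7, 8.7, 8.7, 8.7, 8.7, 8.7, 8.7, 8.7, 8.7, 8.7]
}}

```text
time_s: 5.95
tool_pos: [0.5188, -0.0708, 0.0345]
tool_rot: [-180.0, -0.0, 13.0]
force: [-0.1, 0.2, 0.6]
grip_width: 0.0871
grasp_force: 0.0
```

{"op": "drive_tool", "data": {
  "angular": [
    [0, 0, 0],
    [0, 0, 0],
    [0, 0, 0]
  ],
  "delta_pos": [
    [0.2, 0, 0],
    [0.2, 0, 0],
    [0.1, 0, 0]
  ],
  "gripper": [8.7, 8.7, 8.7]
}}

```text
time_s: 6.25
tool_pos: [0.523, -0.07, 0.0345]
tool_rot: [180.0, -0.0, 12.9]
force: [0.6, -0.6, 0.3]
grip_width: 0.087
grasp_force: 0.0
```

{"op": "drive_tool", "data": {
  "angular": [
    [0, 0, 0],
    [0, 0, 0]
  ],
  "delta_pos": [
    [0.1, 0, 0],
    [0.1, 0, 0]
  ],
  "gripper": [8.7, 8.7]
}}

```text
time_s: 6.45
tool_pos: [0.5249, -0.0696, 0.0345]
tool_rot: [180.0, 0.0, 12.9]
force: [-0.6, -0.9, 0.3]
grip_width: 0.0867
grasp_force: 0.0
```

{"op": "drive_tool", "data": {
  "angular": [
    [0, 0, 0],
    [0, 0, 0]
  ],
  "delta_pos": [
    [0.1, 0, 0],
    [0, 0, 0]
  ],
  "gripper": [8.7, 8.7]
}}

```text
time_s: 6.65
tool_pos: [0.526, -0.0693, 0.0345]
tool_rot: [180.0, -0.0, 12.9]
force: [-0.3, 0.3, 0.6]
grip_width: 0.0871
grasp_force: 0.0
```

{"op": "drive_tool", "data": {
  "angular": [
    [0, 0, 0],
    [0, 0, 0]
  ],
  "delta_pos": [
    [0.1, 0, 0],
    [0.1, 0, 0]
  ],
  "gripper": [8.7, 8.7]
}}

```text
time_s: 6.85
tool_pos: [0.5279, -0.0689, 0.0344]
tool_rot: [180.0, 0.0, 12.9]
force: [-0.4, 0.3, 0.6]
grip_width: 0.0868
grasp_force: 0.0
```

Run:
```python
from h import *
p=eyes.read_camera('top'); q_=eyes.read_camera('side')
a=cv2.resize(p['pixels'][175:310,255:435],(533,400)); b=cv2.resize(q_['pixels'][225:315,260:380],(533,400))
save('v4.png',cv2.resize(np.hstack([a,b]),(800,300)))
```

```text
(no output)
```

View pics/v4.png

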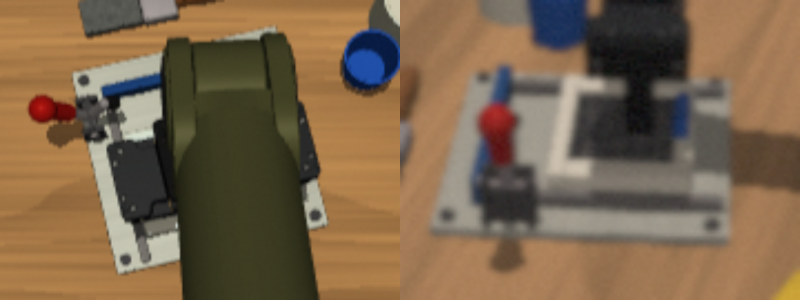

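The filter has not moved: its front edge is still at (690,180) in the side panel. The finger seems to hover over the mesh, with its tip at (638,130). I check the tip's height before doing anything else.

Run:
```python
from h import *
p=eyes.read_camera('side'); s=telemetry.get_obs(); t=np.array(s['tool_pos']); T=R.from_euler('xyz',s['tool_rot'],degrees=True).as_matrix()
f=lambda u:np.round(((u[0]-260)*400/120+400, (u[1]-225)*300/90),0)
for y in (-.05,.05):
  for z in (.02,.04,.06,.08,.1):
    X=t+T@np.array([0,y,0]); X[2]=z; print(y,z,np.round(X,3),f(proj(p,X)))
q=np.load('q.npy')
for x,y,z in [(-105,75,10),(-105,75,34),(-105,-75,34),(5,75,34),(-96,0,52)]:
    c,n=np.cos(q[2]),np.sin(q[2]); print((x,y,z),f(proj(p,[q[0]+(c*x-n*y)/1e3,q[1]+(n*x+c*y)/1e3,z/1e3])))
save('v5.png',cv2.resize(p['pixels'][200:310,260:400],None,fx=5.4,fy=5.4,interpolation=cv2.INTER_CUBIC))
```

```text
-0.05 0.02 [ 0.517 -0.02   0.02 ] [637. 172.]
-0.05 0.04 [ 0.517 -0.02   0.04 ] [637. 150.]
-0.05 0.06 [ 0.517 -0.02   0.06 ] [637. 128.]
-0.05 0.08 [ 0.517 -0.02   0.08 ] [638. 106.]
-0.05 0.1 [ 0.517 -0.02   0.1  ] [638.  83.]
0.05 0.02 [ 0.539 -0.118  0.02 ] [644. 104.]
0.05 0.04 [ 0.539 -0.118  0.04 ] [644.  83.]
0.05 0.06 [ 0.539 -0.118  0.06 ] [644.  62.]
0.05 0.08 [ 0.539 -0.118  0.08 ] [644.  41.]
0.05 0.1 [ 0.539 -0.118  0.1  ] [644.  19.]
(-105, 75, 10) [685. 202.]
(-105, 75, 34) [686. 176.]
(-105, -75, 34) [691.  75.]
(5, 75, 34) [541. 171.]
(-96, 0, 52) [678. 104.]
```

View pics/v5.png

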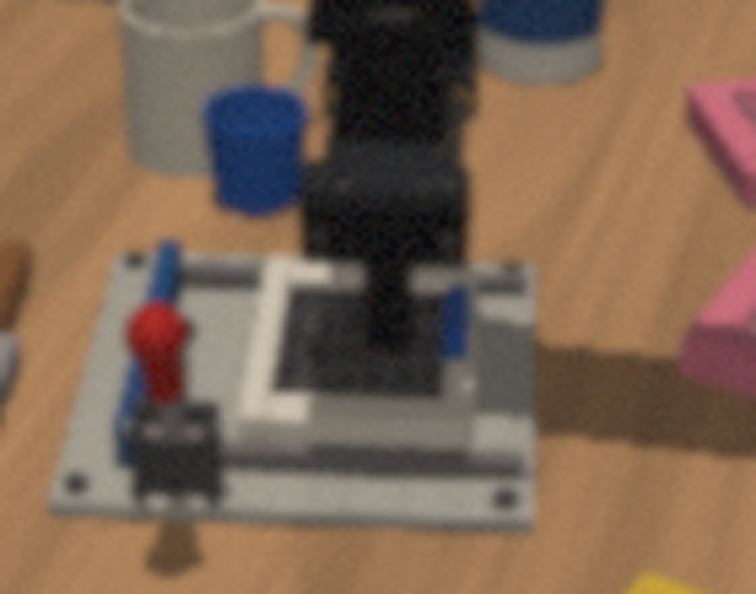

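The fingertip at (388,348) fits z ≈ 0.057 if it is the near finger, about 37 mm above what the telemetry implies. I check this against the start picture and the top view.

Run:
```python
from h import *
p=eyes.read_camera('side')
for X in [(.271,-.534),(.317,-.624)]:
  for z in (.186,.2,.22,.24): print(X,z,proj(p,[*X,z]))
im=cv2.imread('pics/side0.png'); cv2.imwrite('pics/v6.png',cv2.resize(im[80:160,410:500],None,fx=6,fy=6,interpolation=cv2.INTER_CUBIC))
```

```text
(0.271, -0.534) 0.186 [452.24365925 157.01924706]
(0.271, -0.534) 0.2 [452.81694552 152.73455009]
(0.271, -0.534) 0.22 [453.64520056 146.54423627]
(0.271, -0.534) 0.24 [454.48456455 140.27089508]
(0.317, -0.624) 0.186 [439.97098785 146.59080248]
(0.317, -0.624) 0.2 [440.45975641 142.48993704]
(0.317, -0.624) 0.22 [441.16547825 136.5687905 ]
(0.317, -0.624) 0.24 [441.88015202 130.57253549]
```

View pics/v6.png

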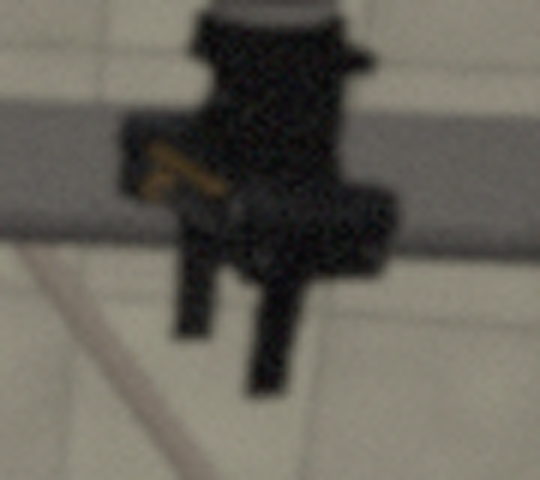

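The start picture agrees: tips at (454.7,145.3) and (442.2,135.8) give z ≈ 0.223, while the telemetry implied 0.186. So the real tips sit about 37 mm higher than reported, i.e. tip z ≈ TCP z + 0.023. The first pass went over the filter without touching it. I go back, descend a further 3.7 cm and push again.

{"op": "drive_tool", "data": {
  "angular": [
    [0, 0, 0],
    [0, 0, 0],
    [0, 0, 0],
    [0, 0, 0],
    [0, 0, 0],
    [0, 0, 0],
    [0, 0, 0],
    [0, 0, 0],
    [0, 0, 0],
    [0, 0, 0]
  ],
  "delta_pos": [
    [-2, 0, 0],
    [-2, 0, 0],
    [-2, 0, 0],
    [-1.2, 0, 0],
    [0, 0, 0],
    [0, 0, 1],
    [0, 0, 1],
    [0, 0, 0.8],
    [0, 0, 0.6],
    [0, 0, 0]
  ],
  "gripper": [8.7, 8.7, 8.7, 8.7, 8.7, 8.7, 8.7, 8.7, 8.7, 8.7]
}}

```text
time_s: 8.05
tool_pos: [0.4568, -0.0845, -0.0009]
tool_rot: [-179.9, 0.1, 13.0]
force: [0.4, 0.4, 0.7]
grip_width: 0.0876
grasp_force: 0.0
```

```bash
cat > st.py <<'E'
from h import *
s=telemetry.get_obs(); q=np.load('q.npy'); d=s['tool_pos'][:2]-q[:2]; c,n=np.cos(q[2]),np.sin(q[2])
print('cradle xy',c*d[0]+n*d[1],-n*d[0]+c*d[1],'z',s['tool_pos'][2],'F',s['force'],s['time_s'])
E
python3 st.py
```

```text
cradle xy -0.13955393058224924 0.0010286149840334456 z -0.0009377658286286866 F [0.43182443 0.36852659 0.67169495] 8.05
```

{"op": "drive_tool", "data": {
  "angular": [
    [0, 0, 0],
    [0, 0, 0],
    [0, 0, 0],
    [0, 0, 0],
    [0, 0, 0],
    [0, 0, 0],
    [0, 0, 0],
    [0, 0, 0]
  ],
  "delta_pos": [
    [0.7, 0, 0],
    [0.7, 0, 0],
    [0.4, 0, 0],
    [0.4, 0, 0],
    [0.4, 0, 0],
    [0.4, 0, 0],
    [0.4, 0, 0],
    [0.4, 0, 0]
  ],
  "gripper": [8.7, 8.7, 8.7, 8.7, 8.7, 8.7, 8.7, 8.7]
}}

```text
time_s: 8.85
tool_pos: [0.4952, -0.0763, 0.0003]
tool_rot: [-180.0, -0.0, 12.9]
force: [-1.2, -0.4, -0.3]
grip_width: 0.0867
grasp_force: 0.9
```

```bash
python3 st.py
```

```text
cradle xy -0.10038551142422211 0.00040125172052613706 z 0.0002862188358918605 F [-1.21710964 -0.43134121 -0.28031464] 8.85
```

The readings now show contact, about 1.2 N. I continue towards x ≈ -70 mm.

{"op": "drive_tool", "data": {
  "angular": [
    [0, 0, 0],
    [0, 0, 0],
    [0, 0, 0],
    [0, 0, 0],
    [0, 0, 0],
    [0, 0, 0],
    [0, 0, 0]
  ],
  "delta_pos": [
    [0.4, 0, 0],
    [0.4, 0, 0],
    [0.4, 0, 0],
    [0.4, 0, 0],
    [0.4, 0, 0],
    [0.4, 0, 0],
    [0.2, 0, 0]
  ],
  "gripper": [8.7, 8.7, 8.7, 8.7, 8.7, 8.7, 8.7]
}}

```text
time_s: 9.55
tool_pos: [0.5205, -0.0705, 0.0005]
tool_rot: [180.0, -0.0, 12.9]
force: [-2.2, -0.4, 0.9]
grip_width: 0.087
grasp_force: 1.0
```

{"op": "drive_tool", "data": {
  "angular": [
    [0, 0, 0],
    [0, 0, 0]
  ],
  "delta_pos": [
    [0.2, 0, 0],
    [0.1, 0, 0]
  ],
  "gripper": [8.7, 8.7]
}}

```text
time_s: 9.75
tool_pos: [0.5218, -0.0703, 0.0004]
tool_rot: [180.0, 0.2, 12.9]
force: [-6.1, -0.5, 5.2]
grip_width: 0.0871
grasp_force: 3.4
```

{"op": "drive_tool", "data": {
  "angular": [
    [0, 0, 0],
    [0, 0, 0]
  ],
  "delta_pos": [
    [0.1, 0, 0],
    [0.1, 0, 0]
  ],
  "gripper": [8.7, 8.7]
}}

```text
time_s: 9.95
tool_pos: [0.5218, -0.0703, 0.0004]
tool_rot: [-180.0, 0.4, 12.9]
force: [-11.2, -1.6, 11.1]
grip_width: 0.0871
grasp_force: 5.9
```

```bash
python3 st.py
```

```text
cradle xy -0.07309670514697338 0.0003309636832114788 z 0.0003948897935801693 F [-11.22841085  -1.59661117  11.06125983] 9.95
```

It is against something solid, with force at 11 N. I hold briefly, back off, rise clear and check with the camera.

{"op": "drive_tool", "data": {
  "angular": [
    [0, 0, 0],
    [0, 0, 0],
    [0, 0, 0],
    [0, 0, 0],
    [0, 0, 0],
    [0, 0, 0],
    [0, 0, 0],
    [0, 0, 0],
    [0, 0, 0],
    [0, 0, 0],
    [0, 0, 0],
    [0, 0, 0],
    [0, 0, 0]
  ],
  "delta_pos": [
    [0, 0, 0],
    [0, 0, 0],
    [-0.5, 0, 0],
    [-1.2, 0, 0],
    [-1.3, 0, 0],
    [0, 0, -2.4],
    [0, 0, -2.9],
    [0, 0, -2.9],
    [0, 0, -2.9],
    [0, 0, -2.9],
    [0, 0, -2.9],
    [-3, 0, -2],
    [0, 0, 0]
  ],
  "gripper": [8.7, 8.7, 8.7, 8.7, 8.7, 8.7, 4, 0, 0, 0, 0, 0, 0]
}}

```text
time_s: 11.25
tool_pos: [0.4656, -0.0845, 0.1923]
tool_rot: [179.7, -0.2, 12.8]
force: [0.4, -1.1, 0.1]
grip_width: 0.0388
grasp_force: 0.0
```

```bash
python3 st.py
python3 - <<'E'
from h import *
p=eyes.read_camera('side'); t=eyes.read_camera('top')
a=cv2.resize(p['pixels'][215:315,260:380],(480,400),interpolation=cv2.INTER_CUBIC); b=cv2.resize(t['pixels'][175:310,255:390],(400,400),interpolation=cv2.INTER_CUBIC)
save('v7.png',cv2.resize(np.hstack([a,b]),(800,364)))
E
```

```text
cradle xy -0.130994123973797 -0.0010072596995679625 z 0.19230880213797352 F [ 0.35864826 -1.08011092  0.12157465] 11.25
```

View pics/v7.png

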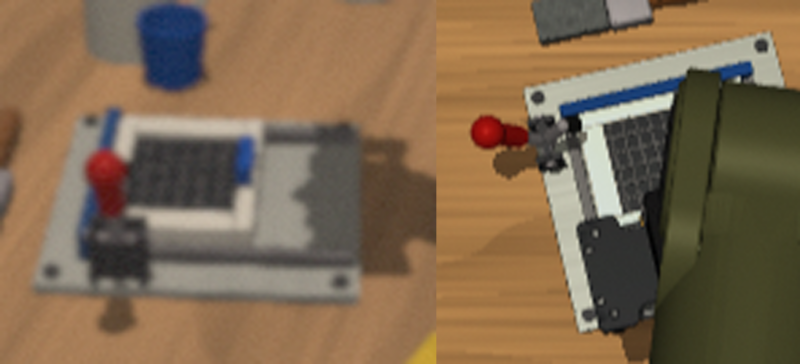

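The filter looks seated against the blue stop (side panel: stop (110,120), filter front edge (263,120) to (252,228)) and the lever is still open at (105,170). I check it numerically.

Run:
```python
from h import *
p=eyes.read_camera('side'); q=np.load('q.npy'); c,n=np.cos(q[2]),np.sin(q[2])
for x,y,z in [(-60,75,34),(-60,-75,34),(-68,75,34),(-68,-75,34),(-135,115,10),(-135,-115,10)]:
    u=proj(p,[q[0]+(c*x-n*y)/1e3,q[1]+(n*x+c*y)/1e3,z/1e3]); print((x,y,z),(u[0]-260)*4*.909,(u[1]-215)*4*.909)
```

```text
(-60, 75, 34) 247.0620905317156 226.20608060807132
(-60, -75, 34) 259.0740697549752 116.78980703016067
(-68, 75, 34) 258.5682439064581 226.62149835272552
(-68, -75, 34) 269.49830594109903 117.11122490514755
(-135, 115, 10) 353.8315230880851 292.55175648401803
(-135, -115, 10) 356.69415670921927 120.23126063890153
```

The camera gives the filter front at x ≈ -60 mm, so it is home. Now I go outside the lever, to cradle (30, 205).

{"op": "drive_tool", "data": {
  "angular": [
    [0, 0, 0],
    [0, 0, 0],
    [0, 0, 0],
    [0, 0, 0],
    [0, 0, 0],
    [0, 0, 0],
    [0, 0, 0],
    [0, 0, 0],
    [0, 0, 0],
    [0, 0, 0],
    [0, 0, 0],
    [0, 0, 0],
    [0, 0, 0],
    [0, 0, 0]
  ],
  "delta_pos": [
    [2.3, -2.95, 0],
    [2.3, -2.95, 0],
    [2.3, -2.95, 0],
    [2.3, -2.95, 0],
    [2.3, -2.95, 0],
    [2.3, -2.95, 0],
    [2.3, -2.95, 0],
    [0, 0, 0],
    [0, 0, 2.2],
    [0, 0, 2.2],
    [0, 0, 2.2],
    [0, 0, 2.2],
    [0, 0, 1.5],
    [0, 0, 0]
  ],
  "gripper": [0, 0, 0, 0, 0, 0, 0, 0, 0, 0, 0, 0, 0, 0]
}}

```text
time_s: 12.8
tool_pos: [0.5749, 0.1534, 0.0832]
tool_rot: [-180.0, 0.3, 12.9]
force: [-0.9, 0.5, 0.1]
grip_width: 0.0005
grasp_force: 0.0
```

```bash
python3 st.py
python3 - <<'E'
from h import *
p=eyes.read_camera('side')
save('v8.png',cv2.resize(p['pixels'][180:320,240:400],None,fx=3.5,fy=3.5,interpolation=cv2.INTER_CUBIC))
E
```

```text
cradle xy 0.028711329948443436 0.20651489906025913 z 0.08324194300533386 F [-0.91312894  0.51236463  0.11332809] 12.8
```

View pics/v8.png

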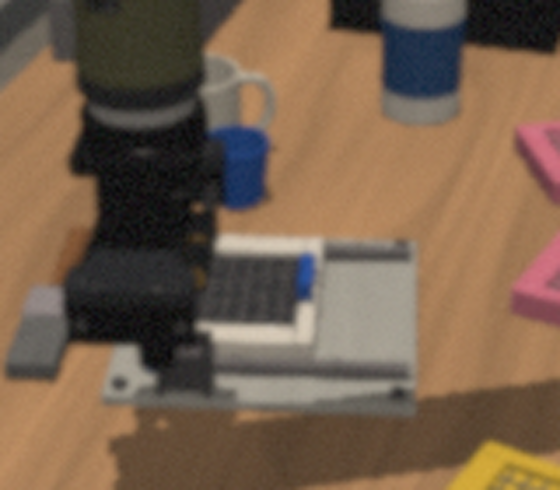

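{"op": "drive_tool", "data": {
  "angular": [
    [0, 0, 0],
    [0, 0, 0],
    [0, 0, 0],
    [0, 0, 0],
    [0, 0, 0],
    [0, 0, 0]
  ],
  "delta_pos": [
    [0, 1, 0],
    [0, 1, 0],
    [0, 0.7, 0],
    [0, 0.7, 0],
    [0, 0.7, 0],
    [0, 0.7, 0]
  ],
  "gripper": [0, 0, 0, 0, 0, 0]
}}

```text
time_s: 13.45
tool_pos: [0.5883, 0.1114, 0.0883]
tool_rot: [-179.7, -0.2, 13.1]
force: [-2.7, 5.6, 7.6]
grip_width: 0.0001
grasp_force: 4.3
```

{"op": "drive_tool", "data": {
  "angular": [
    [0, 0, 0],
    [0, 0, 0],
    [0, 0, 0],
    [0, 0, 0],
    [0, 0, 0]
  ],
  "delta_pos": [
    [0, 0.7, 0],
    [0, 0.7, 0],
    [0, 0.7, 0],
    [0, 0.7, 0],
    [0, 0.5, 0]
  ],
  "gripper": [0, 0, 0, 0, 0]
}}

```text
time_s: 13.95
tool_pos: [0.5951, 0.0733, 0.0858]
tool_rot: [179.9, 0.1, 12.9]
force: [0.4, -0.2, -0.0]
grip_width: 0.0006
grasp_force: 0.0
```

```bash
python3 st.py
```

```text
cradle xy 0.03045316244323635 0.1238915064922592 z 0.08584939773519351 F [ 0.43881102 -0.15691761 -0.02249087] 13.95
```

The contact force has gone, so the lever has probably snapped over. I back off, rise and look.

{"op": "drive_tool", "data": {
  "angular": [
    [0, 0, 0],
    [0, 0, 0],
    [0, 0, 0],
    [0, 0, 0],
    [0, 0, 0],
    [0, 0, 0],
    [0, 0, 0],
    [0, 0, 0],
    [0, 0, 0],
    [0, 0, 0]
  ],
  "delta_pos": [
    [0, -2.5, 0],
    [0, -2.5, 0],
    [0, -2.5, -2],
    [-2, -2, -2.5],
    [-2, -2, -2.5],
    [-2, -2, -2.5],
    [-2, -2, -2.5],
    [-2, -2, 0],
    [0, 0, 0],
    [0, 0, 0]
  ],
  "gripper": [0, 0, 0, 0, 0, 0, 0, 0, 0, 0]
}}

```text
time_s: 14.95
tool_pos: [0.4586, 0.2226, 0.2062]
tool_rot: [179.9, -0.0, 12.9]
force: [0.4, 0.3, 0.8]
grip_width: 0.0005
grasp_force: 0.0
```

```bash
python3 st.py
python3 - <<'E'
from h import *
t=eyes.read_camera('top')
save('v9.png',cv2.resize(t['pixels'][160:315,250:440],None,fx=3.5,fy=3.5,interpolation=cv2.INTER_CUBIC))
q=np.load('q.npy'); c,n=np.cos(q[2]),np.sin(q[2])
for a in (1.1,1.25):
    th=-.5+a; x,y,z=30,105-90*np.sin(th),45+90*np.cos(th)
    u=proj(t,[q[0]+(c*x-n*y)/1e3,q[1]+(n*x+c*y)/1e3,z/1e3]); print(a,(u-[250,160])*3.5)
E
```

```text
cradle xy -0.069195632651077 0.2999043832855342 z 0.20619577633940028 F [0.36115051 0.34256492 0.76085241] 14.95
1.1 [230.39798773 190.48364947]
1.25 [246.91927345 189.93109359]
```

View pics/v9.png

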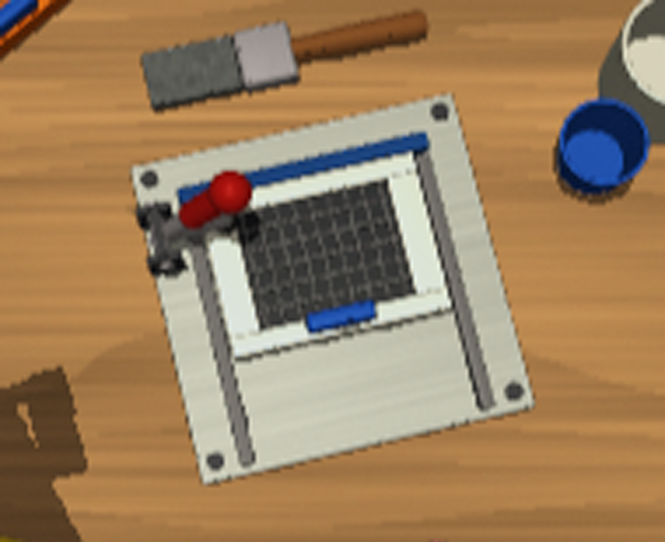

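The ball is at (230,190), which matches the locked angle of 1.10. The filter is flush with the stop, and the bystanders are unmoved. I hand in.

```bash
python3 -c "
from cell import env
print(env.sign_off())"
```

```text
the job is handed in; nothing more can be done
None
```

The filter is home against the blue stop, the lever is locked on it at about 1.10 rad by the last top picture, and the job was handed in at about 15 s; the sign-off returned no verdict. The first push passed over the filter without touching it, because the fingertips sit about 37 mm higher than the stated TCP and finger overhang give.

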